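# Latch the blood-sample transport box and hold it level over its cradle

### The arm

A 7-joint arm with a two-finger parallel gripper is mounted at the origin on the work surface. World frame = base frame: x ahead of the robot, y to its left, z up, the work surface at z = 0. Lengths are in mm, angles in rad, forces in N, time in s.
With the tool pointing down it reaches from about 400 to 900 mm from the base axis. Payload 5.6 kg.
Tool frame: the origin (TCP) lies midway between the tips of the shut fingers; the grasp point (between the pads) lies 19 mm behind it; z points along the fingers, y is the line along which they close (so a half turn about z gives the same grasp; the last joint's range is limited). The gripper opens to 92 mm and grips with 3 to 60 N. Pads are 20 mm wide; open, the fingers measure 128 mm over their backs; the gripper's body (75 mm by 189 mm) begins 69 mm behind the grasp point.
Start: joints at [-1.332, 0.468, -0.012, 1.603, 0.006, 1.071, -0.056], TCP at [180.797, 624.357, 214.592] pointing down, gripper open.
Joint ranges: [-2.53, 2.53], [-0.31, 2.02], [-1.57, 1.55], [0.28, 2.44], [-1.29, 4.43], [0.15, 1.84], [-2.92, 2.92]. Speed limits (rad/s): [2.57, 2.57, 3.14, 3.14, 3.14, 3.14, 3.14].

### API

Orientations are given as a rotation vector (axis times angle).
In Python, from cell import robot, grip, kin, viewer gives the robot as it stands. Calls block until the motion is done:
- robot.movep(position, orientation): joint-space move of the TCP to a pose.
- robot.servo_line(position, feed=150, rotation=None): straight line of the TCP; rotation=None keeps the orientation; feed is the mean speed in mm/s.
- robot.goto_joints(angles): joint-space move.
- grip(opening, newtons=None): opening from 0.0 (shut) to 1.0 (fully open); newtons is the grip in N (None keeps the last); returns when the fingers have stopped.
- robot.hold(seconds).
- kin.ik(position, orientation): joint angles nearest the present ones, or None.
- robot.observe(): the state.
- viewer.read_camera(name): name is "scene" or "top"; returns the picture (480x640x3 uint8, red, green, blue); there is no depth.
- viewer.camera_info(name): a dict with "camera_matrix" (3x3 intrinsics, pixels), "k1" (the pictures are not rectified: a ray, as slopes to the right and down, at radius r is drawn at 1 + k1 r^2 times it, then the intrinsics apply), "R" (3x3) and "t" (3): a world point X has camera coordinates R X + t. Camera axes: x right, y down, z forward; pixel columns grow to the right and rows downward; lengths in mm; the calibration is good to about 2 mm. A picture is of the moment at which its call begins. camera_info takes no time and is no camera call.
A pose or a line that the arm cannot do raises robot.IKError and nothing moves.
- robot.job_done(): hands the job in; it is judged then, once.
Trained networks look in the newest picture that a camera, given by its name, has taken for a name from the list of things; names that differ only in an ending like _2 or _b are one class to them, and where a whole thing is asked for, a point or a joint stands for the part that bears it (a point fixed in the world has none). Each returns a list of dicts, best first, with "confidence" (0 to 1); they miss things now and then, are a little off and sometimes report something else, mostly with a low value. They report only what shows in the picture. A call takes as long as a camera call.
- viewer.silhouettes(name, camera): "mask" (480x640 bool, what is visible of it).
- viewer.pinpoint(name, camera): "at" ([x, y, z] in mm, in the coordinates of the camera as it stood for that picture, good to about 4 mm: a listed point, or the origin of a listed thing).
The state is a dict: "t": time; "joints": joint angles; "joint_velocities": joint speeds; "joint_torque": joint torques, N m; "tcp_pos": TCP position; "tcp_rot": TCP orientation; "contact_force": force on the tool from outside, world axes, zero at the start; "wrist_torque": the same for the moment, N m; "grip_width": opening from 0.0 (shut) to 1.0 (fully open); "grip_force": force on a finger pad.
Only numpy, scipy, OpenCV 4.12 (cv2) and the standard library are available. Lean on these libraries where they do the work, as an engineer would, in place of code of your own. Each camera call takes 0.05 s, during which the arm holds its last target. There are 200 camera calls.

### The job

Swing the turnbutton square across the edge of the lid of the red sample transport box until it is at its stop, so that the lid cannot open. Then take the box by its handle at the balance point - the rack full of yellow-capped tubes makes one end heavier, so not in the middle - lift it and keep it level, and bring it squarely over the aluminium cradle, either way round, a few centimetres above the cradle's corner angles. Finish while still holding it there, ready to be lowered in, and leave the other things on the desk alone.

Things in the scene. Friction and masses are not known exactly. Their poses are not given: they have to be found in the camera images.
- carrier: loose red sample box: tub 300 (x) x 116 (y) x 100 mm; clear white-rimmed lid 304 x 120 mm on it, top at z 106, hinged along the +y side. Origin: centre of the underside. Tub, lid, handle 340 g together, balanced at x = 0. Lifted by the lid's handle; only the turnbutton, on a lug jutting 34 mm out mid -y side, keeps the lid from opening then. A tube rack in each of its two ends
- handle_mid (a point): middle of the black carry handle on the lid, at x = 0, y = 0, z = 140 mm in the box's frame: a straight bar along the box's x, 16 mm wide (y), 18 mm tall, free for 210 mm between its two posts, 25 mm clear of the lid below it
- full_rack: white tube rack 140 x 104 mm, 82 mm tall with its 24 yellow-capped tubes, about 360 g (within 15 %), centre of mass over its origin (centre of its underside). Loose inside the box, origin 74.5 mm from the box's middle towards either the +x or the -x end
- light_rack: white tube rack of the same size with only four purple-capped tubes, about 80 g (within 15 %), in the other compartment of the box
- turnbutton (a joint): turnbutton angle, rad: 0 = steel tongue lies along the box's x, clear of the lid; turns anticlockwise seen from above to its stop at 1.6, tongue square across the lid's edge (12 mm onto it, 2 mm above it), securing it. Vertical pin at x 0, y -80 mm of the box. Light friction (0.03 N m); stays where it is left
- wing (a point): middle of the turnbutton's black upright thumb wing, 2 mm from the pin, z 134 mm in the box's frame: a plate 34 mm long (along the tongue), 10 mm thick, top at z 140, standing on the steel tongue whose top is at z 114. Its x axis points along the tongue
- lid (a joint): opening angle of the lid, rad: 0 = shut
- cradle: fixed aluminium cradle for the box: base plate 340 (x) x 156 (y) x 4 mm with four upright corner angles, tops 44 mm above the desk, which leave an opening of 312 x 128 mm for the tub. Origin at the centre of its underside, on the desk; x along its length
- hb_meter: red haemoglobin meter 100 x 130 x 40 mm (bystander), origin at the centre of its underside
- spray_bottle: black bottle, 48 mm across, 130 mm tall (bystander), origin at the centre of its underside
- glove_box: blue glove box 240 x 130 x 75 mm (bystander), origin at the centre of its underside
- bench_rack: white rack of yellow-capped tubes standing on the desk, 140 x 104 x 82 mm (bystander), origin at the centre of its underside

How it is judged:
By the outcome, as a careful person would: the job done as asked, in the order asked, and still so for the second after the job is handed in, while the arm keeps its last pose, push and grip.
It also fails if it takes over 54 s, if anything falls off the work surface, if the arm or the gripper's body presses on something with over 40 N, if the wrist force passes 120 N, or if a joint passes its speed limit or range.

## Working session

There is one attempt and no reset: what is moved stays moved. The work goes in short steps, each a Python script; the robot and the scene stay as the last script left them, time stands still between calls to the robot, and variables do not carry over. Pictures are saved under pics/ and viewed, at most 10 in all, crops included, and the job is handed in when it is done.

```bash
ls; mkdir -p pics
cat > h.py <<'E'
import numpy as np, cv2
from cell import robot, grip, kin, viewer
from scipy.spatial.transform import Rotation as Ro
def info(c):
    i=viewer.camera_info(c); return np.array(i["camera_matrix"]),i["k1"],np.array(i["R"]),np.array(i["t"])
def towork(c,p):
    K,k,R,t=info(c); return R.T@(np.array(p)-t)
def proj(c,X):
    K,k,R,t=info(c); p=(R@np.atleast_2d(X).T).T+t; s=p[:,:2]/p[:,2:]; r2=(s**2).sum(1,keepdims=True)
    s=s*(1+k*r2); return s@K[:2,:2].T+K[:2,2]
def ray(c,uv):
    K,k,R,t=info(c); s=cv2.undistortPoints(np.array(uv,float).reshape(-1,1,2),K,np.array([k,0,0,0.]))[:,0]
    # origin, direction
    return -R.T@t, np.c_[s,np.ones(len(s))]@R
def onz(c,uv,z):
    o,d=ray(c,uv); return o+d*((z-o[2])/d[:,2])[:,None]
def tri(u1,c1,u2,c2):
    (o1,d1),(o2,d2)=ray(c1,u1),ray(c2,u2); a,b=d1[0],d2[0]
    s=np.linalg.lstsq(np.c_[a,-b],o2-o1,rcond=None)[0]; p,q=o1+a*s[0],o2+b*s[1]
    return (p+q)/2,np.linalg.norm(p-q)
E
python3 - <<'E'
from h import *
for c in ["scene","top"]:
    im=viewer.read_camera(c); cv2.imwrite(f"pics/{c}0.png",im[:,:,::-1])
    K,k,R,t=info(c); print(c,-R.T@t, K[0,0],k)
    for n in ["carrier","handle_mid","full_rack","light_rack","wing","cradle","hb_meter","spray_bottle","glove_box","bench_rack"]:
        for d in viewer.pinpoint(n,c)[:3]:
            X=towork(c,d["at"]); print(n,round(d["confidence"],2),X.round(0),proj(c,X)[0].round(0))
print(robot.observe())
E
```

```text
pics
scene [1504.3293892  -468.9102932  1082.17606701] 507.7327546171891 -0.05765167870187748
handle_mid 0.96 [519. 253. 139.] [392. 195.]
full_rack 0.42 [ 460. -520.   -2.] [140. 298.]
wing 0.62 [535. 174. 135.] [372. 206.]
cradle 0.89 [ 563. -180.   -1.] [266. 283.]
hb_meter 0.98 [781.  19.   3.] [365. 312.]
spray_bottle 0.77 [367. 450.   0.] [413. 187.]
spray_bottle 0.57 [521. 250. 139.] [391. 195.]
glove_box 0.83 [596. 511.  -2.] [468. 221.]
glove_box 0.54 [370. 449.  -2.] [413. 188.]
bench_rack 0.94 [ 463. -522.   -3.] [140. 299.]
top [ 324.1465602   -26.46656302 1289.8319582 ] 482.92101189885983 -0.02184649552744646
carrier 0.64 [521. 249.  -2.] [231. 265.]
handle_mid 0.91 [518. 247. 141.] [219. 258.]
handle_mid 0.21 [777.  21.  -2.] [315. 176.]
wing 0.5 [534. 170. 133.] [251. 252.]
cradle 0.93 [ 560. -181.    3.] [389. 252.]
hb_meter 0.72 [779.  20.  -2.] [316. 175.]
spray_bottle 0.92 [360. 445.   0.] [154. 324.]
glove_box 0.56 [593. 504.   0.] [139. 239.]
bench_rack 0.62 [ 459. -523.   -2.] [518. 290.]
{'t': 1.1, 'joints': array([-1.331984  ,  0.46749134, -0.01162174,  1.60266774,  0.00599159,
        1.07140882, -0.05632956]), 'joint_velocities': array([ 0.00082318,  0.00074422, -0.00019646, -0.00050834, -0.00099977,
       -0.00031043, -0.00023433]), 'joint_torque': array([-4.25067510e-04, -5.20420682e+01, -1.23729656e-02, -2.44053215e+01,
       -5.65968838e-02,  1.13701215e-02,  1.05537697e-05]), 'tcp_pos': array([180.79491514, 624.37311139, 214.6113693 ]), 'tcp_rot': array([4.41335780e-01, 3.11041039e+00, 8.99338123e-05]), 'contact_force': array([ 0.38170478,  0.39308319, -0.17957185]), 'wrist_torque': array([ 0.01571112,  0.01591901, -0.00314128]), 'grip_force': 0.0, 'grip_width': 0.9972694757838719}
```

Run:
```python
import cv2
a=cv2.imread("pics/top0.png")[190:340,130:460]; cv2.imwrite("pics/topc.png",cv2.resize(a,(792,360),interpolation=cv2.INTER_CUBIC))
a=cv2.imread("pics/scene0.png")[120:360,200:520]; cv2.imwrite("pics/scenec.png",cv2.resize(a,(800,600),interpolation=cv2.INTER_CUBIC))
```

```text
(no output)
```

View pics/topc.png

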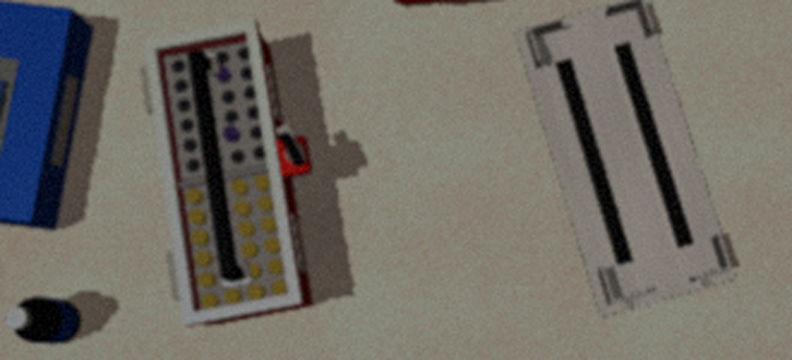

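View pics/scenec.png

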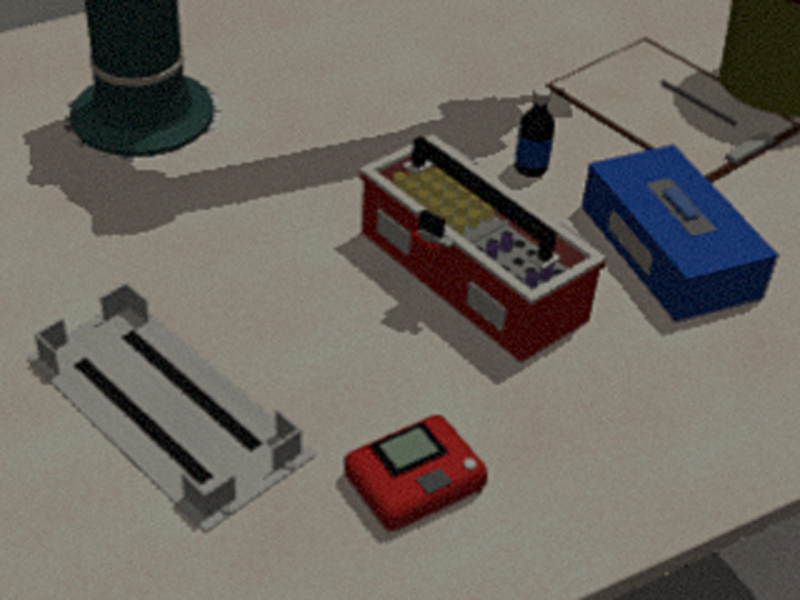

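The top view shows the box's yellow (heavy) end at the bottom (box −x, crop ~(240,240)). The turnbutton is to the right at crop (290,148), turned only slightly. The cradle is on the right, and the path to it is free. Next I fit poses with both views.

```bash
cat >> h.py <<'E'
from scipy.optimize import least_squares
E
python3 - <<'E'
from h import *
T=lambda a:np.array(a,float)/2.4+[130,190]
S=lambda a:np.array(a,float)/2.5+[200,120]
# lid corners (+x+y),(+x-y),(-x-y),(-x+y) at z106 ; 
tp=T([(155,48),(254,24),(301,305),(189,324)])
sc=S([(362,175),(604,264),(527,300)])
L=np.array([(152,60,106),(152,-60,106),(-152,-60,106),(-152,60,106)],float)
def W(p,X): c,s=np.cos(p[2]),np.sin(p[2]); return X@np.array([[c,s,0],[-s,c,0],[0,0,1]])+[p[0],p[1],p[3] if len(p)>3 else 0]
f=lambda p:np.r_[(proj("top",W(p,L))-tp).ravel(),(proj("scene",W(p,L[[2,0,1]]))-sc).ravel()]
r=least_squares(f,[520,250,.2,0],loss="soft_l1"); print("box x y yaw dz",r.x.round(3)); print(f(r.x).reshape(-1,2).round(1).tolist())
p=r.x
for c in ["top","scene"]: print("proj handle_mid,pin@134",proj(c,W(p,np.array([[0,0,140.],[0,-80,134]]))).round(1).tolist())
for c in ["top","scene"]:
    viewer.read_camera(c)
    for n in ["wing","full_rack","light_rack","cradle","carrier","handle_mid"]:
        for d in viewer.silhouettes(n,c)[:2]:
            m=d["mask"]; ys,xs=np.nonzero(m); uv=np.c_[xs,ys].astype(float)
            print(c,n,round(d["confidence"],2),m.sum(),uv.mean(0).round(1), uv.min(0),uv.max(0))
            if n=="cradle" and d["confidence"]>.5:
                q=onz(c,uv,4.)[:,:2]; print("  rect",cv2.minAreaRect(q.astype(np.float32)))
    for n in ["full_rack","wing"]:
        for d in viewer.pinpoint(n,c)[:2]: X=towork(c,d["at"]); print(n,d["confidence"],X.round(0))
# black wing in top: dark pixels around
im=cv2.imread("pics/top0.png")
for c,ctr in [("top",(251,252)),("scene",(372,206))]:
    im=cv2.imread(f"pics/{c}0.png").max(2); u,v=ctr; w=9
    print(c,"rows from",v-w,"cols from",u-w); print(im[v-w:v+w+1,u-w:u+w+1])
E
```

```text
box x y yaw dz [ 5.16484e+02  2.50790e+02  2.01000e-01 -1.57090e+01]
[[-4.2, -1.1], [0.2, 0.1], [-0.0, -0.7], [-1.1, 0.7], [-2.1, 0.1], [-2.0, -0.4], [-0.1, 2.2]]
proj handle_mid,pin@134 [[219.0, 259.2], [251.4, 253.4]]
proj handle_mid,pin@134 [[390.4, 198.3], [370.4, 210.1]]
top cradle 0.85 7256 [389.7 254.4] [345. 188.] [435. 320.]
  rect ((556.5037841796875, -180.07162475585938), (342.8550109863281, 161.04534912109375), 16.594829559326172)
top carrier 0.73 6844 [223.8 262.4] [189. 198.] [259. 326.]
top carrier 0.73 5855 [221.5 261.7] [189. 198.] [254. 324.]
top handle_mid 0.89 5977 [221.4 261.5] [189. 200.] [255. 324.]
top handle_mid 0.22 7229 [389.7 254.9] [345. 189.] [436. 321.]
wing 0.66 [531. 173. 132.]
wing 0.47 [518. 251. 143.]
scene wing 0.43 124 [372.5 210.9] [367. 204.] [380. 217.]
scene full_rack 0.3 2613 [393.5 206.8] [345. 175.] [440. 240.]
scene cradle 0.86 5182 [267.5 283.5] [212. 234.] [324. 332.]
  rect ((548.49853515625, -177.61502075195312), (370.6249694824219, 171.87924194335938), 16.065689086914062)
scene carrier 0.63 3382 [471.  212.8] [433. 179.] [510. 248.]

[... 2572 characters left out ...]
  13   0  21   9  16  17  34  40  71  79  83
   92]
 [ 54  59  52  52  40   7   0   0  14   9  21   4   1  12  11  69  77  79
   88]
 [ 53  55  53  65  35   5  15  10   0  12   7  17  12  12  18  78  86  80
   88]
 [ 54  49  55  49  26  20   0   0   0  14   0  12   3   4  43 114 109  90
   82]
 [ 56  57  52  48  40  30  25  12  15  11   4   0   0   0  42 127 142 117
   87]
 [ 65  61  69  79  77  71  61  43   9  10   6   0  12  10  46 118 145 142
  124]
 [ 72  74 106 114  79  52  61  65  62  35  18   5   1   0  63 124 140 146
  141]
 [ 62  67  76  80  74  56  50  49  57  52  50  39  19  24  67  90 118 137
  137]
 [ 62  57  57  66  74  72  58  53  56  51  61  71  64  74 107 110 108 119
  125]]
```

```bash
cat >> h.py <<'E'
def dark(c,im,ctr,th=40):
    m=(im.max(2)<th).astype(np.uint8); n,l,s,ce=cv2.connectedComponentsWithStats(m,connectivity=8)
    k=min((i for i in range(1,n) if s[i,4]>15),key=lambda i:np.min(np.hypot(*(np.argwhere(l==i)[:,::-1]-ctr).T)))
    return np.argwhere(l==k)[:,::-1].astype(float),s[k]
E
python3 - <<'E'
from h import *
out={}
for c in ["top","scene"]:
    im=cv2.imread(f"pics/{c}0.png")
    for n,ctr,z in [("h",{"top":(219,258),"scene":(392,195)}[c],147),("w",{"top":(251,252),"scene":(372,208)}[c],138)]:
        uv,s=dark(c,im,ctr); uv=uv
        vx,vy,x0,y0=cv2.fitLine(uv.astype(np.float32),cv2.DIST_L2,0,.01,.01).ravel()
        a=(uv-[x0,y0])@[vx,vy]; e=np.array([[x0,y0]])+np.outer([a.min(),(a.min()+a.max())/2,a.max()],[vx,vy])
        X=onz(c,e,z); d=X[2]-X[0]
        print(c,n,s,e.round(1).tolist(),X.round(1).tolist(),"len",np.linalg.norm(d).round(1),"ang",np.arctan2(d[1],d[0]).round(3)); out[c,n]=e,uv
for n in "hw":
    print(n,"tri mid",tri(out["top",n][0][1:2],"top",out["scene",n][0][1:2],"scene"))
a,b=out["top","h"][0],out["scene","h"][0]
for i in (0,2):
    for j in (0,2): print(i,j,tri(a[i:i+1],"top",b[j:j+1],"scene"))
E
```

```text
top h [209 210  22  97 660] [[211.1, 210.0], [218.4, 258.1], [225.7, 306.2]] [[635.4, 271.0, 147.0], [515.5, 247.0, 147.0], [400.2, 224.1, 147.0]] len 239.8 ang -2.944
top w [247 246  10  13  54] [[248.0, 245.4], [251.4, 251.6], [254.8, 257.7]] [[548.7, 178.1, 138.0], [533.6, 169.3, 138.0], [518.5, 160.5, 138.0]] len 34.9 ang -2.613
scene h [364 175  59  49 490] [[365.1, 176.2], [393.9, 197.3], [422.6, 218.4]] [[411.7, 221.3, 147.0], [540.5, 245.4, 147.0], [657.3, 267.5, 147.0]] len 249.9 ang 0.186
scene w [367 204  11  11  77] [[367.7, 205.4], [372.3, 209.2], [376.9, 213.0]] [[530.1, 162.8, 138.0], [551.0, 166.2, 138.0], [571.4, 169.5, 138.0]] len 41.9 ang 0.159
h tri mid (array([520.4794611 , 255.47702139, 127.95108832]), np.float64(8.196004608133482))
w tri mid (array([536.83847489, 173.40978184, 124.31321403]), np.float64(3.809037181003396))
0 0 (array([574.93960034, 178.94359937, 290.06307262]), np.float64(111.60939196988036))
0 2 (array([641.37297731, 278.10773655, 129.6347448 ]), np.float64(5.395150008707438))
2 0 (array([401.16220636, 226.89072117, 138.06022526]), np.float64(1.824493578617256))
2 2 (array([454.69532091, 339.93313761, -50.11834948]), np.float64(163.19633721937038))
```

```bash
cat >> h.py <<'E'
BX=np.array([518,249.]); BY=0.197; WA=0.528
def rot(psi): return (Ro.from_euler("z",psi)*Ro.from_euler("x",np.pi)).as_rotvec()
def boxpt(x,y): return BX+Ro.from_euler("z",BY).as_matrix()[:2,:2]@[x,y]
PIN=boxpt(0,-80)
def wing(a,z): c=PIN+2*np.array([np.cos(a),np.sin(a)]); return [*c,z]
E
python3 - <<'E'
from h import *
im=cv2.imread("pics/top0.png"); P=[];
for ctr in [(376,257),(403,250)]:
    uv,s=dark("top",im,ctr,50); X=onz("top",uv,5.)[:,:2]; r=cv2.minAreaRect(X.astype(np.float32)); print(s,X.mean(0),r); P.append(X.mean(0))
print("cradle mid",np.mean(P,0), "perp",P[0]-P[1], "yaw",np.arctan2(*(P[0]-P[1])[::-1])-np.pi/2)
print("tool start", Ro.from_rotvec(robot.observe()["tcp_rot"]).as_matrix().round(2).tolist(), PIN)
for k in (0,np.pi,-np.pi):
    for n,p,a in [("w0",wing(WA,180),WA),("w1",wing(WA+1.3,118),WA+1.3),("h",[*boxpt(-27,0),121],BY),("cr",[550,-188,250],.29)]:
        q=kin.ik(p,rot(a+k)); print(round(k,1),n,None if q is None else q.round(2))
E
```

```text
[362 215  31  85 498] [ 544.69467285 -148.52290008] ((546.3034057617188, -148.11831665039062), (237.0197296142578, 15.89406967163086), 16.038785934448242)
[387 208  31  85 496] [ 564.07667168 -215.6999819 ] ((565.8594360351562, -215.24081420898438), (237.19313049316406, 16.25583839416504), 16.333778381347656)
cradle mid [ 554.38567226 -182.11144099] perp [-19.38199883  67.17708182] yaw 0.28089261760662154
tool start [[-0.96, 0.28, 0.0], [0.28, 0.96, 0.0], [-0.0, 0.0, -1.0]] [533.65825932 170.54734603]
0 w0 [-0.85  0.4   0.61  1.89 -0.28  0.94 -1.16]
0 w1 [-0.72  0.46  0.44  1.93 -0.27  0.81  0.12]
0 h [-1.    0.46  0.61  1.96 -0.36  0.82 -1.57]
0 cr [-0.47  0.44  0.99  1.79 -0.4   1.14 -0.63]
3.1 w0 [-0.46  0.36  0.11  1.86 -0.05  0.93  1.77]
3.1 w1 [-0.21  0.45 -0.2   1.89  0.12  0.81  2.92]
3.1 h [-0.59  0.42  0.08  1.94 -0.05  0.79  1.29]
3.1 cr [-0.41  0.41  0.89  1.78 -0.35  1.12  2.46]
-3.1 w0 [-0.46  0.36  0.11  1.86 -0.05  0.93  1.77]
-3.1 w1 [-0.21  0.45 -0.2   1.89  0.12  0.81  2.92]
-3.1 h [-0.59  0.42  0.08  1.94 -0.05  0.79  1.29]
-3.1 cr [-0.41  0.41  0.89  1.78 -0.35  1.12  2.46]
```

Run:
```python
from h import *
grip(0.5,6)
robot.movep(wing(WA,190),rot(WA)); robot.servo_line(wing(WA,118),feed=100)
f0=robot.observe(); print("down",f0["t"],f0["contact_force"].round(1))
im=viewer.read_camera("scene"); cv2.imwrite("pics/s1.png",cv2.resize(im[130:280,290:490,::-1],(800,600)))
grip(0.0,6); o=robot.observe(); print("grip",o["grip_width"],o["grip_force"],o["contact_force"].round(1),o["wrist_torque"].round(3))
for a in np.r_[np.arange(.2,1.2,.2),np.arange(1.2,1.5,.04)]:
    robot.servo_line(wing(WA+a,118),feed=4 if a>1.15 else 6,rotation=rot(WA+a)); o=robot.observe()
    print(round(a,2),round(o["t"],2),o["contact_force"].round(1),o["wrist_torque"].round(3),round(o["grip_width"],3))
    if abs(o["wrist_torque"][2])>.15: break
im=viewer.read_camera("scene"); cv2.imwrite("pics/s2.png",cv2.resize(im[130:280,290:490,::-1],(800,600)))
```

```text
down 5.7417 [ 0.4 -0.   0.2]
grip 0.10657988781968916 5.999903306365013 [ 1.5 -1.8 -0. ] [-0.398 -0.216  0.016]
0.2 6.78 [ 3.2 -2.8  0.8] [-0.583 -0.477  0.008] 0.109
0.4 7.12 [ 2.8 -3.6  1.5] [-0.915 -0.607  0.041] 0.108
0.6 7.47 [ 3.2 -3.2  1.1] [-0.994 -0.584  0.022] 0.115
0.8 7.83 [ 3.4 -5.   1.8] [-1.063 -0.624  0.049] 0.109
1.0 8.18 [ 4.  -5.5  0.8] [-1.014 -0.618  0.064] 0.109
1.2 8.53 [ 3.3 -3.6  1.8] [-0.973 -0.665  0.06 ] 0.104
1.24 8.78 [ 2.8 -3.7  1.7] [-1.09  -0.699  0.037] 0.108
1.28 9.03 [ 3.2 -3.9  1.7] [-0.959 -0.684 -0.072] 0.103
1.32 9.28 [ 3.4 -3.5  1.2] [-0.916 -0.776 -0.107] 0.111
1.36 9.53 [ 4.4 -2.9  0.6] [-0.674 -0.886 -0.165] 0.129
```

Run:
```python
from h import *
a=WA+1.27
grip(0.45); robot.servo_line(wing(a,185),feed=150)
robot.movep([*boxpt(-130,-150),260],rot(a))
for c in ["top","scene"]:
    im=viewer.read_camera(c); cv2.imwrite(f"pics/{c}3.png",im[:,:,::-1])
    for n in ("handle_mid","wing"):
        for d in viewer.pinpoint(n,c)[:1]: print(c,n,d["confidence"],towork(c,d["at"]).round(1))
A=cv2.resize(cv2.imread("pics/top3.png")[190:340,150:300],(400,400),interpolation=2);B=cv2.resize(cv2.imread("pics/scene3.png")[150:270,330:450],(400,400),interpolation=2)
cv2.imwrite("pics/c3.png",np.hstack([A,B])); print(robot.observe()["t"])
```

```text
top handle_mid 0.98 [515.3 249.8 140.3]
scene wing 0.67 [534.1 176.1 131.3]
11.7833
```

View pics/c3.png

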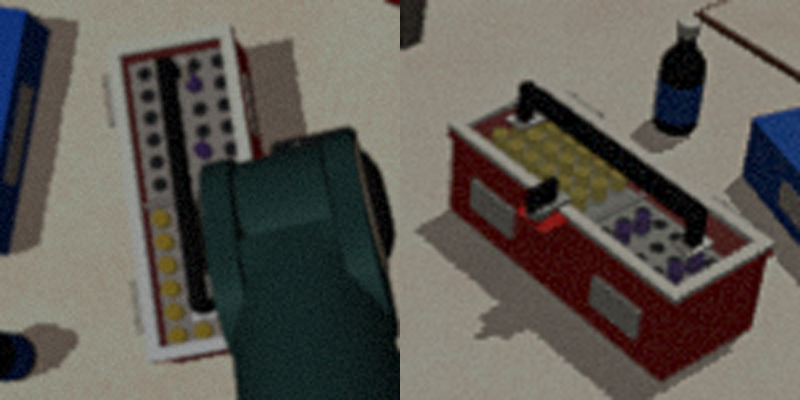

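The scene half (right) shows the tongue lying square across the lid rim at crop ~(545,200), with the lug's red visible beside it. The box has hardly moved. Next I check the shift, grasp at the balance point and do a small lift.

```bash
cat > g.py <<'E'
from h import *
def ends(f):
    uv,s=dark("scene",cv2.imread(f),(392,195)); vx,vy,x0,y0=cv2.fitLine(uv.astype(np.float32),cv2.DIST_L2,0,.01,.01).ravel()
    if vx<0: vx,vy=-vx,-vy
    a=(uv-[x0,y0])@[vx,vy]; return onz("scene",np.array([[x0,y0]])+np.outer([a.min(),a.max()],[vx,vy]),145)[:,:2],s[4]
a,b=ends("pics/scene0.png"),ends("pics/scene3.png"); print(a,b)
d=(b[0]-a[0]); ang=lambda e:np.arctan2(*(e[1]-e[0])[::-1]); print("shift",d.mean(0),"dyaw",ang(b[0])-ang(a[0]))
E
python3 g.py
python3 - <<'E'
from h import *
p=boxpt(-27,0)
robot.movep([*p,200],rot(BY)); grip(0.6,55); robot.servo_line([*p,121],feed=120)
o=robot.observe(); print(o["t"],o["contact_force"].round(1)); o0=o
grip(0.0,55); o=robot.observe(); print("grip",o["grip_width"],o["grip_force"],o["contact_force"].round(1),o["wrist_torque"].round(3))
for z in (125,135,161):
    robot.servo_line([*p,z],feed=40); robot.hold(.2); o=robot.observe()
    print(z,round(o["t"],2),o["contact_force"].round(2),o["wrist_torque"].round(3),"box frame",Ro.from_euler("z",-BY).apply(o["wrist_torque"]-o0["wrist_torque"]).round(3))
for c in ["top","scene"]: cv2.imwrite(f"pics/{c}4.png",viewer.read_camera(c)[:,:,::-1])
cv2.imwrite("pics/c4.png",cv2.resize(cv2.imread("pics/scene4.png")[110:260,320:470],(600,600),interpolation=2))
E
```

```text
(array([[409.37798254, 222.73868157],
       [655.52490512, 269.03349918]]), np.int32(490)) (array([[410.23584198, 224.97593731],
       [653.45991162, 269.12845037]]), np.int32(482))
shift [-0.60356703  1.16610347] dyaw -0.006331532870298889
14.5417 [0.  0.1 0.2]
grip 0.17080776986596075 54.993669390678406 [-0.9  2.8  0.9] [ 0.517  0.214 -0.129]
125 15.67 [-0.62  0.   -8.06] [ 0.013  0.14  -0.028] box frame [ 0.081 -0.028  0.011]
135 16.27 [-0.22  0.38 -7.49] [-0.029  0.201  0.009] box frame [0.052 0.04  0.047]
161 17.27 [-0.09  0.31 -7.8 ] [-0.02   0.181  0.002] box frame [0.056 0.019 0.041]
```

View pics/c4.png

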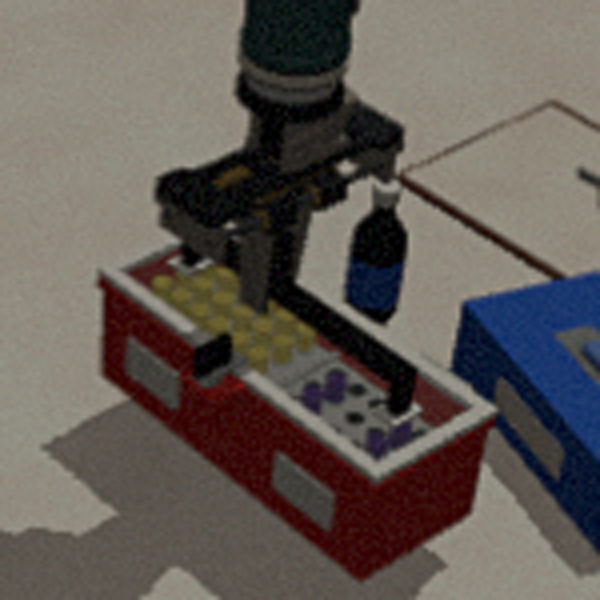

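Run:
```python
from h import *
M=Ro.from_euler("z",BY-.004).as_matrix()
L=np.array([(-152,-60,106),(152,-60,106),(152,60,106),(150,-58,0),(-150,-58,0)],float)
X=lambda B,z,t=0:(Ro.from_euler("y",t).apply(L-[-27,0,140])+[-27,0,140])@M.T+[*B,z]
B=BX+[-.6,1.1]
im=cv2.imread("pics/scene4.png"); im0=cv2.imread("pics/scene3.png"); 
k=4
def ov(im,z,y0,t=0):
    a=cv2.resize(im[y0:y0+150,320:470],(400,400),interpolation=2)
    P=((proj("scene",X(B,z,t))-[320,y0]+.5)*400/150)
    for q in P: cv2.drawMarker(a,tuple(int(v) for v in q),(0,255,0),0,9,1)
    return a
cv2.imwrite("pics/ov.png",np.hstack([ov(im0,0,130),ov(im,40,110)]))
robot.hold(.3);o=robot.observe();print(o["wrist_torque"],o["contact_force"],o["tcp_pos"],o["grip_width"])
```

```text
[0.0256566  0.17858893 0.02418702] [ 1.22119335 -0.03398455 -7.69409569] [491.53407057 243.68579792 160.98488826] 0.16938777066813065
```

View pics/ov.png

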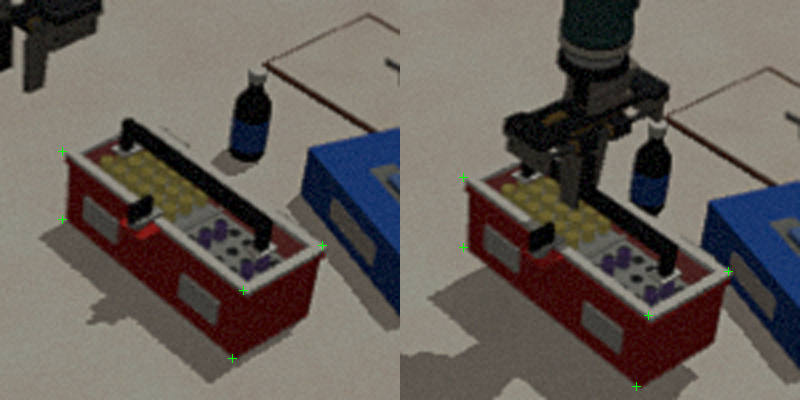

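Overlay: the modelled level-box corners match before (left) and after (right) the lift with the same tiny residual, so the box hangs level. The wrist moment puts the COM within about 4 mm of the grasp. Now I carry it over.

Run:
```python
from h import *
C=np.array([558,-181.]); Y=.284
p=C+Ro.from_euler("z",Y).as_matrix()[:2,:2]@[-28,0]
o=robot.observe()["tcp_pos"]
robot.servo_line([o[0],o[1],225],feed=80)
robot.servo_line([*p,225],feed=90,rotation=rot(Y))
robot.servo_line([*p,200],feed=40); robot.hold(.3)
o=robot.observe(); print(o["t"],o["tcp_pos"].round(1),o["contact_force"].round(1),o["wrist_torque"].round(3),o["grip_width"])
for c in ["top","scene"]:
    cv2.imwrite(f"pics/{c}5.png",viewer.read_camera(c)[:,:,::-1])
    for n in ("handle_mid","wing","carrier","cradle"):
        for d in viewer.pinpoint(n,c)[:1]: print(c,n,d["confidence"],towork(c,d["at"]).round(1))
L=np.array([(-152,-60,106),(152,-60,106),(152,60,106),(-152,60,106),(150,-58,0),(-150,-58,0)],float)
Cr=np.array([(-170,-78,4),(170,-78,4),(170,78,4),(-170,78,4)],float)
M=Ro.from_euler("z",Y).as_matrix()
def ov(c,u0,v0,n):
    a=cv2.resize(cv2.imread(f"pics/{c}5.png")[v0:v0+n,u0:u0+n],(400,400),interpolation=2)
    for S,z,col in ((L,79,(0,255,0)),(Cr,0,(255,255,0))):
        for q in (proj(c,S@M.T+[*C,z])-[u0,v0]+.5)*400/n: cv2.drawMarker(a,tuple(int(v) for v in q),col,0,9,1)
    return a
cv2.imwrite("pics/ov5.png",np.hstack([ov("top",305,175,165),ov("scene",185,195,165)]))
```

```text
24.6667 [ 531.3 -188.9  200.2] [-0.3  0.5 -8.2] [-0.027  0.202 -0.024] 0.1694546377018136
top handle_mid 0.83 [ 555.7 -180.8  218.8]
top carrier 0.87 [ 560.8 -179.7   74.9]
scene wing 0.58 [ 578.7 -255.1  212.4]
scene carrier 0.78 [ 561.1 -175.    77.9]
scene cradle 0.61 [ 562.2 -181.6    0.6]
```

View pics/ov5.png

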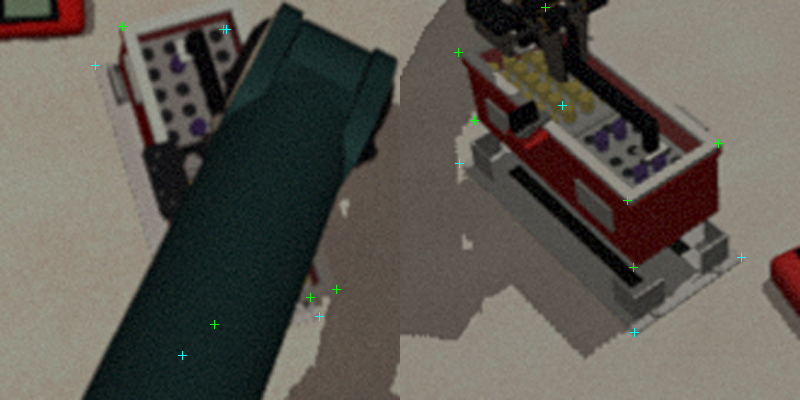

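```bash
cat > ov.py <<'E'
from h import *
import sys
def draw(tag,out,C,Y,B,YB,zb):
    L=np.array([(-152,-60,106),(152,-60,106),(152,60,106),(-152,60,106)],float)
    Bt=np.array([(-150,-58,0),(150,-58,0),(150,58,0)],float); Cr=np.array([(-170,-78,4),(170,-78,4),(170,78,4),(-170,78,4)],float)
    P=[]
    for c,(u0,v0,w,h) in (("top",(325,150,100,150)),("scene",(210,190,120,150))):
        s=600/h; a=cv2.resize(cv2.imread(f"pics/{c}{tag}.png")[v0:v0+h,u0:u0+w],None,fx=s*.9,fy=s*.9,interpolation=2); s*=.9
        a=cv2.convertScaleAbs(a,alpha=1.4)
        for S,b,y,z,col in ((L,B,YB,zb,(0,255,0)),(Bt,B,YB,zb,(0,255,0)),(Cr,C,Y,0,(255,255,0))):
            q=(proj(c,Ro.from_euler("z",y).apply(S)+[*b,z])-[u0,v0]+.5)*s
            cv2.polylines(a,[q.round().astype(np.int32)],len(S)==4,col,1)
        P.append(a)
    cv2.imwrite(out,np.hstack(P)[:600,:800])
if __name__=="__main__":
    draw("5","pics/w5.png",[558,-181],.284,[558,-181],.284,79)
E
python3 ov.py
```

```text
(no output)
```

View pics/w5.png

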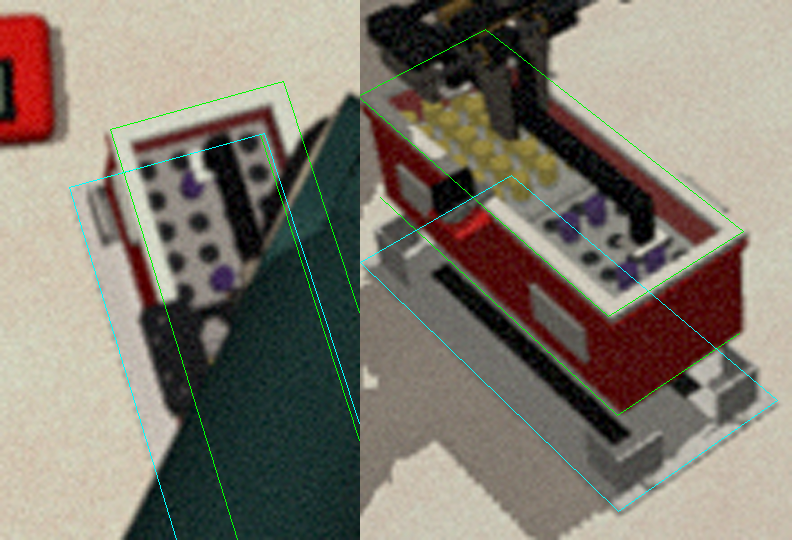

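Run:
```python
from h import *
from ov import draw
im=cv2.imread("pics/top5.png").astype(int)
C=[558,-181]
M=Ro.from_euler("z",.284)
q=proj("top",M.apply(np.array([[152,60,106],[-152,60,106],[150,58,0],[-150,58,0.],[170,78,-75],[-170,78,-75]]))+[*C,79])
at=lambda i,v:q[i,0]+(v-q[i,1])*(q[i+1,0]-q[i,0])/(q[i+1,1]-q[i,1])
for v in range(186,266,4):
    r=im[v-1:v+2,335:385].mean(0); red=r[:,2]-r[:,1]; g=r[:,1]
    # red columns
    cols=np.nonzero(red[:38]>35)[0]
    print(v,"pred lid",at(0,v).round(1),"tub",at(2,v).round(1),"plate",at(4,v).round(1),"red",(cols[[0,-1]]+335).tolist() if len(cols) else None, "g",g[8:40:2].round().astype(int).tolist())
a=cv2.resize(cv2.imread("pics/top5.png")[170:260,335:425],(600,600),interpolation=cv2.INTER_CUBIC)
cv2.imwrite("pics/z5.png",cv2.convertScaleAbs(a,alpha=1.4))
```

```text
186 pred lid 355.2 tub 350.1 plate 339.0 red [335, 339] g [99, 144, 141, 142, 140, 139, 135, 148, 149, 149, 152, 149, 139, 121, 106, 85]
190 pred lid 356.4 tub 351.4 plate 340.2 red None g [141, 142, 138, 148, 142, 141, 84, 148, 151, 107, 40, 35, 40, 43, 64, 72]
194 pred lid 357.7 tub 352.6 plate 341.4 red [355, 355] g [143, 144, 145, 147, 145, 143, 43, 111, 150, 149, 94, 66, 81, 100, 93, 33]
198 pred lid 358.9 tub 353.8 plate 342.6 red None g [143, 146, 143, 147, 147, 118, 38, 108, 146, 152, 120, 31, 39, 94, 98, 91]
202 pred lid 360.2 tub 355.0 plate 343.9 red [355, 355] g [143, 138, 134, 111, 102, 61, 14, 101, 124, 150, 151, 112, 81, 81, 98, 99]
206 pred lid 361.4 tub 356.3 plate 345.1 red [356, 356] g [145, 132, 138, 108, 91, 84, 44, 41, 119, 139, 152, 142, 39, 24, 82, 100]
210 pred lid 362.6 tub 357.5 plate 346.3 red [357, 357] g [140, 138, 132, 134, 80, 106, 79, 28, 83, 123, 149, 153, 130, 91, 92, 97]
214 pred lid 363.9 tub 358.7 plate 347.5 red [359, 359] g [141, 142, 132, 134, 124, 76, 85, 70, 28, 112, 124, 151, 153, 66, 20, 58]
218 pred lid 365.1 tub 360.0 plate 348.7 red [36
[... 826 characters left out ...]
, 142, 136, 126, 132, 131, 128, 44, 21, 23, 19, 17]
246 pred lid 373.8 tub 368.6 plate 357.2 red None g [145, 141, 142, 147, 143, 144, 143, 130, 132, 132, 134, 109, 25, 21, 21, 16]
250 pred lid 375.0 tub 369.8 plate 358.4 red None g [145, 149, 142, 145, 146, 145, 147, 138, 132, 129, 131, 133, 65, 18, 17, 20]
254 pred lid 376.2 tub 371.0 plate 359.6 red None g [146, 143, 144, 145, 146, 141, 146, 144, 128, 127, 132, 132, 124, 34, 38, 19]
258 pred lid 377.5 tub 372.2 plate 360.8 red None g [143, 143, 144, 147, 147, 144, 145, 145, 145, 135, 134, 132, 137, 91, 22, 23]
262 pred lid 378.7 tub 373.5 plate 362.0 red None g [147, 143, 143, 143, 143, 138, 142, 146, 144, 140, 131, 134, 133, 135, 51, 19]
```

View pics/z5.png

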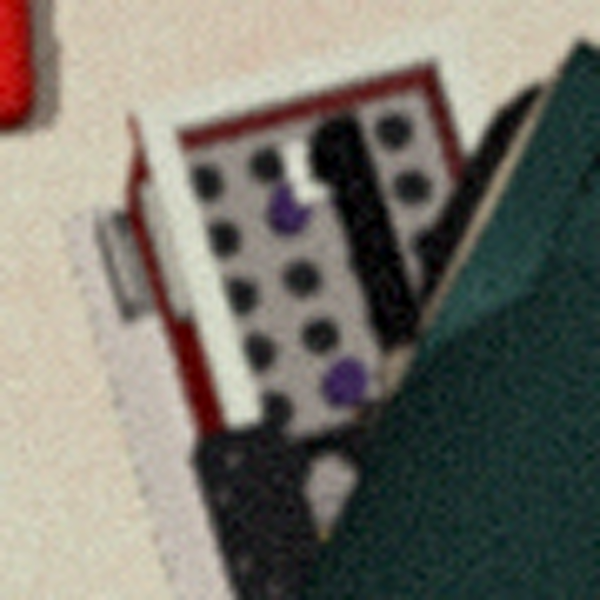

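The zoom shows the lid and tub edges parallel to the cradle plate edge. The measured edges differ from the model by about 1 px for both, so the relative error is about 1 mm. The box is level, latched and about 35 mm above the corner angles, so I hand it in.

```bash
python3 -c "
from cell import robot
print(robot.observe()['t']); print(robot.job_done())"
```

```text
25.1667
the job is handed in; nothing more can be done
None
```

The job is handed in at 25.2 s: the turnbutton is at its stop across the lid. The box is held level by its handle near the balance point, over the cradle to within about 1–2 mm and about 35 mm above its corner angles; nothing else was moved.

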